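# Lay out the blade-change kit on the board

### The arm

A 6-joint arm with a two-finger parallel gripper is mounted at the origin on a cart in front of the work surface, level with it; the furniture and walls round the work are solid. World frame = base frame: x ahead of the robot, y to its left, z up, the work surface at z = 0. Lengths are in m, angles in degrees, forces in N, time in s.
With the tool pointing down it reaches from about 0.35 to 0.975 m from the base axis. Payload 17.4 kg.
Tool frame: the origin (TCP) lies between the finger pads; the fingertips stand r.finger_overhang ahead of it and the grasp point (between the pads) is the TCP (r.finger_overhang is the distance from the TCP to the fingertips, in m); z points along the fingers, y is the line along which they close (so a half turn about z gives the same grasp; the last joint's range is limited). The gripper opens to 85 mm and grips with 20 to 120 N. Pads are 22 mm wide; open, the fingers measure 114 mm over their backs; the gripper's body (76 mm by 85 mm) begins 54 mm behind the grasp point. The pads swing forward as they close: fully open they stand 13 mm farther back than shut.
Start: joints at [66.36, 6.646, 82.598, -0, 90.757, -2.166], TCP at [0.247, 0.628, 0.25] pointing down, gripper open.
Joint ranges: [-162.19, 162.19], [-47.58, 125.68], [4.15, 143.07], [-65.23, 245.23], [0.69, 171.88], [-170.13, 170.13]. Speed limits (degrees/s): [108.29, 108.29, 127.2, 180, 180, 180].

### API

Orientations are given as a 3x3 rotation matrix whose columns are the frame's x, y, z axes.
In Python, from workcell import r gives the robot as it stands.
- The arm moves only by the shell command python3 -m inch 'ROWS' [FORCE]. ROWS is JSON, one flat list of numbers, 7 for each row, row after row: the turn, a rotation vector about the tool's x, y, z in units of 8 degrees (1.0 is 8 degrees), then the shift along the tool's x, y, z in units of 40 mm (1.0 is 40 mm), then the finger opening in mm, from 0 to 85.4. A call has 1 to 20 rows; each row shifts and turns the commanded pose from where the row before left it, along the tool's axes as they then stand; what a row does not reach is not made up. A row lasts 1/10 s, in which the tool goes at most 50 mm and 8.59 degrees, less where a joint would pass 70% of its speed; a pose out of reach is approached as far as the arm can. A call is refused whole if a number of a shift passes 1 or a number of a turn 1, either way. A call with a gripper value outside its range is refused whole. The fingers move at their own pace and stop on an object; FORCE is the grip in N (left out, the last holds). Time passes only in rows, so rows that do not move let the fingers close. It gives the time, the measured TCP pose, the force, the opening and the grip force at its end, in the units of the state.
- r.get_state(): the state, without advancing time (a new reading comes with each control period).
- r.capture(name): name is "side" or "top"; returns the picture (420x560x3 uint8, red, green, blue); there is no depth.
- r.get_calibration(name): a dict with "intrinsics" (3x3 intrinsics, pixels), "eye" and "orientation" of the camera in the world. Camera axes: x right, y down, z forward; pixel columns grow to the right and rows downward; lengths in m; the calibration is good to about 2 mm. A picture is of the moment at which its call begins. get_calibration takes no time and is no camera call.
- r.job_done(): hands the job in; it is judged then, once.
Trained networks look in the newest picture that a camera, given by its name, has taken for a name from the list of things; names that differ only in an ending like _2 or _b are one class to them, and where a whole thing is asked for, a point or a joint stands for the part that bears it (a point fixed in the world has none). Each returns a list of dicts, best first, with "score" (0 to 1); they miss things now and then, are a little off and sometimes report something else, mostly with a low value. They report only what shows in the picture. A call takes as long as a camera call. They do not tell look-alikes from the thing itself.
- r.cut_out(camera, name): "mask" (420x560 bool, what is visible of it) and "box" ([left, top, width, height] in pixels, round what is visible of it).
The state is a dict: "time_s": time; "q": joint angles; "qvel": joint speeds; "effort": joint torques, N m; "tool_pos": TCP position; "tcp_rot": TCP orientation; "wrist_force": force on the tool from outside, world axes, zero at the start; "moment": the same for the moment, N m; "gripper_width": finger opening in m; "grip_force": force on a finger pad.
Only numpy, scipy, OpenCV 4.12 (cv2) and the standard library are available. Lean on these libraries where they do the work, as an engineer would, in place of code of your own. Each camera call takes 0.05 s, during which the arm holds its last target. There are 200 camera calls.

### The job

Lay out the blade-change kit on the plywood board: the blade flange flat at the board's middle, midway between the green wax tin and the green bit case that stand on it, with the arbor nut centred on top of it. Lay the sanding block straight behind the flange (away from the robot) and the arbor wrench straight in front of it, jaw end towards the tin's side, each flat, square to the board with its long side along the line from tin to case, and with its middle 9 cm from the board's middle. Leave the tin, the case, the wedge and the light off-cut where they are.

Things in the scene. Friction and masses are not known exactly. Their poses are not given: they have to be found in the camera images.
- board: Flat plywood board lying on the saw table at the robot's right, 240 mm (its x) by 300 mm (its y) by 6 mm, fixed. Origin: centre of its underside. Turned at most 0.2 rad: its x points away from the robot (behind), its y to the left. The tin and the case stand on it at x = 0, y = +105 and -105 mm (either one on either side), so its middle is midway between them.
- wax_tin: Round dark green wax tin with its lid on, 71 mm across, 36 mm high, loose, standing on the board at one end of its middle line, left or right. Origin: centre of the underside. Not to be moved.
- bit_case: Dark green, closed, square plastic drill-bit case, 76 x 80 x 27 mm, loose, standing on the board across from the tin. Origin: centre of the underside. Not to be moved.
- flange: Blade flange: thick bright steel ring with upright sides, 42 mm across, 16 mm hole, 12 mm thick, lying flat on the table. Origin: centre of the underside, z up. Grip it across its diameter.
- nut: Arbor nut: yellow brass-coloured hexagon nut with a plain hole, 28 mm across the flats (along its y, and every 60 degrees from it), 32 mm across the corners (along its x), 14 mm high, lying flat on the table. Origin: centre of the underside, z up.
- sanding_block: Sanding block: brown block with red-brown abrasive paper under it, 37 mm (x) by 87 mm (y) by 24 mm high. Origin: centre of the underside.
- wrench: Arbor wrench: flat dark steel open-ended wrench, 231 mm long (y), 6 mm thick, lying flat. The jaw is at its -y end, 48 mm wide; the handle, 23 mm wide in x, runs from y = -50 to +115 mm. Origin: middle of its length and width, on the underside; it balances 12 mm from there towards the jaw. At the start it points away from the robot, jaw end far.
- wrench_jaw (a point): Middle of the wrench's jaw end, 100 mm from its origin along its -y, at half its thickness.
- wedge: Small grey wooden wedge, 26 x 70 x 20 mm, lying on the board at its back left, loose. Origin: centre of the underside. Leave it there.
- light_offcut: Light brown wooden off-cut, 42 x 75 x 20 mm, lying on the table beside the saw blade, loose. Origin: centre of the underside. Leave it there.
Things that resemble listed ones, but are neither listed nor needed, are in the scene too. Several things have the shape of the flange; the one meant has the colours described above.

How it is judged (in metres and radians):
At the end, for the whole second after the job is handed in: On the board: flange at its middle (15 mm each way), nut on it (8 mm); sanding block 90 mm behind and wrench 90 mm in front of the middle (20 mm each way), along the board's y (0.2 rad), jaw on the tin's side; tin, case moved under 15 mm, wedge, off-cut under 20 mm; all flat, at rest (x of flange in the frame of board between -0.015 and 0.015 m and y of flange in the frame of board between -0.015 and 0.015 m and angle between each of flange, sanding_block, wrench's own z axis and vertical below 0.1 rad and z of each of flange, sanding_block, wrench in the frame of board below 0.01 m and horizontal distance between nut and flange below 0.008 m and z of nut in the frame of flange between 0.009 and 0.015 m and angle between nut's own z axis and vertical below 0.15 rad and x of sanding_block in the frame of board between 0.07 and 0.11 m and y of sanding_block in the frame of board between -0.02 and 0.02 m and angle between the y axis of each of sanding_block, wrench and the y axis of board, either way round below 0.2 rad and x of wrench in the frame of board between -0.11 and -0.07 m and y of wrench in the frame of board between -0.02 and 0.02 m and horizontal distance between wrench_jaw and wax_tin below 0.15 m and distance of each of wax_tin, bit_case from where it was at the start of the episode below 0.015 m and distance of each of wedge, light_offcut from where it was at the start of the episode below 0.02 m and linear speed of each of flange, nut, sanding_block, wrench below 0.02 m/s); the robot touches nothing.
It fails at once if the wax tin is moved more than 40 mm from where it stood (distance of wax_tin from where it was at the start of the episode above 0.04 m).
It fails at once if the bit case is moved more than 40 mm from where it stood (distance of bit_case from where it was at the start of the episode above 0.04 m).
It fails at once if the wedge is moved more than 40 mm from where it stood (distance of wedge from where it was at the start of the episode above 0.04 m).
It fails at once if the light off-cut is moved more than 40 mm from where it stood (distance of light_offcut from where it was at the start of the episode above 0.04 m).
It also fails if it takes over 102 s, if anything falls off the work surface, if the arm or the gripper's body presses on something with over 40 N, if the wrist force passes 120 N, or if a joint passes its speed limit or range.

## Working session

There is one attempt and no reset: what is moved stays moved. The work goes in short steps, Python scripts to look and compute and a shell command to move; the robot and the scene stay as the last step left them, time stands still between calls to the robot, and variables do not carry over. Pictures are saved under pics/ and viewed, at most 14 in all, crops included, and the job is handed in when it is done.

```bash
ls; mkdir -p pics
python3 - <<'E'
from workcell import r
import cv2,numpy as np
print(r.finger_overhang)
for n in("side","top"):
    p=r.capture(n);cv2.imwrite(f"pics/{n}0.png",cv2.cvtColor(p,cv2.COLOR_RGB2BGR))
    c=r.get_calibration(n);print(n,{k:np.round(v,4).tolist() for k,v in c.items()})
print(r.get_state())
E
```

```text
pics
0.019
side {'intrinsics': [[412.2201, 0.0, 274.7991], [0.0, 412.2201, 212.0612], [0.0, 0.0, 1.0]], 'eye': [0.4987, 0.892, 0.5729], 'orientation': [[-1.0, -0.0047, 0.0026], [-0.0047, 0.5216, -0.8532], [0.0027, -0.8532, -0.5216]]}
top {'intrinsics': [[389.0435, 0.0, 278.5213], [0.0, 389.0435, 207.5407], [0.0, 0.0, 1.0]], 'eye': [0.3311, -0.0156, 0.9616], 'orientation': [[-0.0217, -0.9833, 0.1805], [-0.9996, 0.0243, 0.0118], [-0.016, -0.1802, -0.9835]]}
{'time_s': 0.1, 'q': array([ 6.63595064e+01,  6.67268408e+00,  8.26320722e+01, -4.20879437e-04,
        9.07561988e+01, -2.16633781e+00]), 'qvel': array([-0.00332317, -0.04843263,  0.01111602, -0.07491141,  0.19351454,
       -0.03627204]), 'effort': array([ 9.63575621e-04, -7.33664703e+01, -6.33794975e+01,  2.35522816e-05,
        5.17485430e-03, -3.79668393e-05]), 'tool_pos': array([0.24706182, 0.62800111, 0.24961893]), 'tcp_rot': array([[-9.30582749e-01,  3.66081372e-01, -4.19878239e-04],
       [ 3.66081612e-01,  9.30582236e-01, -9.77531962e-04],
       [ 3.28749882e-05, -1.06338408e-03, -9.99999434e-01]]), 'wrist_force': array([-0.40251967, -0.09082366, -0.28611928]), 'moment': array([ 0.00691269, -0.04031559,  0.04443565]), 'grip_force': 0.0, 'gripper_width': 0.08521941245968907}
```

View pics/top0.png

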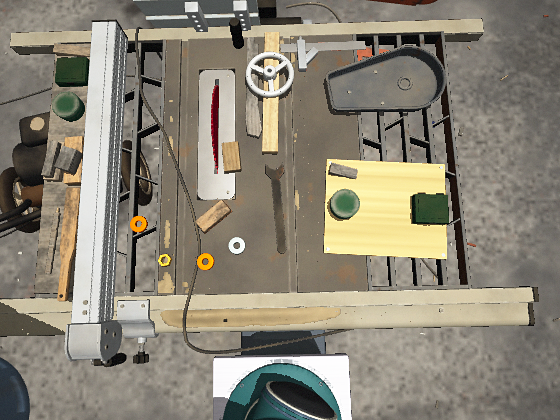

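View pics/side0.png

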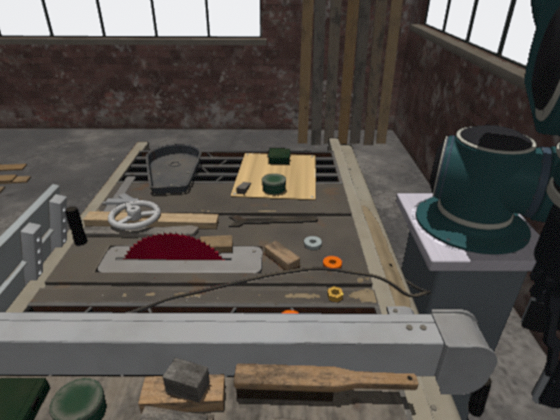

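```bash
cat > h.py <<'E'
from workcell import r
import cv2,numpy as np
C={n:r.get_calibration(n) for n in("side","top")}
def w(cam,uv,z):
    c=C[cam];d=c["orientation"]@np.linalg.inv(c["intrinsics"])@np.array([uv[0],uv[1],1.]);e=np.array(c["eye"])
    return (e+d*(z-e[2])/d[2])
def px(cam,p):
    c=C[cam];q=c["intrinsics"]@(np.array(c["orientation"]).T@(np.array(p)-c["eye"]));return q[:2]/q[2]
def tri(a,b):
    A=[];B=[]
    for n,uv in(("side",a),("top",b)):
        c=C[n];d=c["orientation"]@np.linalg.inv(c["intrinsics"])@np.array([uv[0],uv[1],1.]);d/=np.linalg.norm(d)
        P=np.eye(3)-np.outer(d,d);A.append(P);B.append(P@c["eye"])
    return np.linalg.lstsq(np.vstack(A),np.hstack(B),rcond=None)[0]
def snap(n,name):
    p=r.capture(n);cv2.imwrite(f"pics/{name}.png",cv2.cvtColor(p,cv2.COLOR_RGB2BGR));return p
E
python3 - <<'E'
from h import *
for n in("top","side"):
    r.capture(n)
    for o in"board wax_tin bit_case flange nut sanding_block wrench wedge light_offcut".split():
        for d in r.cut_out(n,o)[:5]:
            if d["score"]<.2: continue
            m=d["mask"].astype(np.uint8);M=cv2.moments(m,True)
            if M["m00"]==0: continue
            c=(M["m10"]/M["m00"],M["m01"]/M["m00"]);col=r.capture(n)[d["mask"]].mean(0) if 0 else ""
            print(n,o,round(d["score"],2),np.round(c,1),d["box"],int(M["m00"]),"z0",np.round(w(n,c,0.012)[:2],3))
E
```

```text
top board 0.85 [384.7 210.6] [325.9, 161.4, 119.8, 97.9] 9283 z0 [ 0.491 -0.266]
top wax_tin 0.64 [344.5 203.5] [334.0, 189.2, 29.3, 26.9] 696 z0 [ 0.512 -0.168]
top bit_case 0.59 [429.5 208.3] [412.5, 193.1, 35.8, 32.4] 1035 z0 [ 0.494 -0.376]
top flange 0.76 [138.2 223.8] [131.4, 214.5, 19.2, 16.5] 182 z0 [0.473 0.344]
top flange 0.57 [236.7 245. ] [230.9, 234.8, 14.4, 17.4] 204 z0 [0.415 0.1  ]
top nut 0.42 [164.1 259.6] [158.6, 250.5, 13.9, 15.3] 131 z0 [0.384 0.277]
top sanding_block 0.74 [212.5 216.2] [197.4, 201.0, 31.2, 31.6] 549 z0 [0.488 0.16 ]
top wrench 0.74 [277.5 206.6] [263.4, 162.7, 26.0, 90.5] 950 z0 [ 0.508 -0.002]
top wedge 0.71 [342.2 170.8] [330.2, 164.1, 27.7, 15.3] 295 z0 [ 0.596 -0.167]
top wedge 0.42 [429.8 208.4] [414.1, 192.6, 36.0, 34.2] 1121 z0 [ 0.494 -0.377]
top light_offcut 0.72 [231.1 157.1] [224.3, 139.9, 20.4, 33.7] 520 z0 [0.639 0.114]
side board 0.71 [277.3 177.1] [231.8, 156.6, 85.3, 44.6] 2701 z0 [ 0.495 -0.228]
side wax_tin 0.94 [273.3 183.9] [262.4, 171.4, 23.5, 21.0] 464 z0 [ 0.507 -0.184]
side bit_case 0.55 [278.2 155.9] [268.3, 146.3, 23.9, 19.6] 364 z0 [ 0.492 -0.386]
side flange 0.53 [289.8 312.1] [283.3, 310.8, 13.3, 1.8] 32 z0 [0.472 0.332]
side flange 0.47 [332.5 263. ] [326.4, 255.1, 15.6, 12.2] 193 z0 [0.375 0.185]
side flange 0.45 [312.2 243.1] [305.0, 240.1, 19.1, 11.0] 204 z0 [0.414 0.112]
side nut 0.44 [334.4 294.7] [327.6, 287.0, 13.4, 18.0] 196 z0 [0.383 0.285]
side sanding_block 0.59 [281.1 255.9] [265.7, 242.8, 35.1, 24.4] 626 z0 [0.487 0.161]
side wrench 0.63 [270.3 220.6] [231.0, 220.9, 84.8, 4.5] 581 z0 [0.513 0.016]
side wrench 0.5 [281.5 256.4] [264.3, 243.5, 33.8, 25.0] 643 z0 [0.486 0.163]
side wrench 0.43 [312. 243.] [303.2, 238.7, 17.5, 14.2] 195 z0 [0.414 0.112]
side light_offcut 0.73 [218.5 243. ] [198.9, 236.7, 31.9, 18.1] 438 z0 [0.631 0.114]
side light_offcut 0.5 [312.1 243.3] [302.6, 237.4, 21.5, 18.0] 210 z0 [0.414 0.113]
```

Run:
```python
from h import *
t=cv2.imread("pics/top0.png");s=cv2.imread("pics/side0.png")
a=cv2.resize(t[135:290,125:325],None,fx=4,fy=3.85,interpolation=cv2.INTER_CUBIC)
cv2.imwrite("pics/c1.png",cv2.resize(t[140:290,130:330],(800,600),interpolation=cv2.INTER_CUBIC))
cv2.imwrite("pics/c2.png",cv2.resize(s[140:308,190:414],(800,600),interpolation=cv2.INTER_CUBIC))
print("fence end",tri((480,340),(95,340)),tri((440,318),(107,322)))
print(px("top",(0.247,.628,.25)))
```

```text
fence end [0.18654496 0.42626961 0.04739517] [0.23357908 0.39128791 0.05994734]
[-75.66740194 334.88371407]
```

View pics/c1.png

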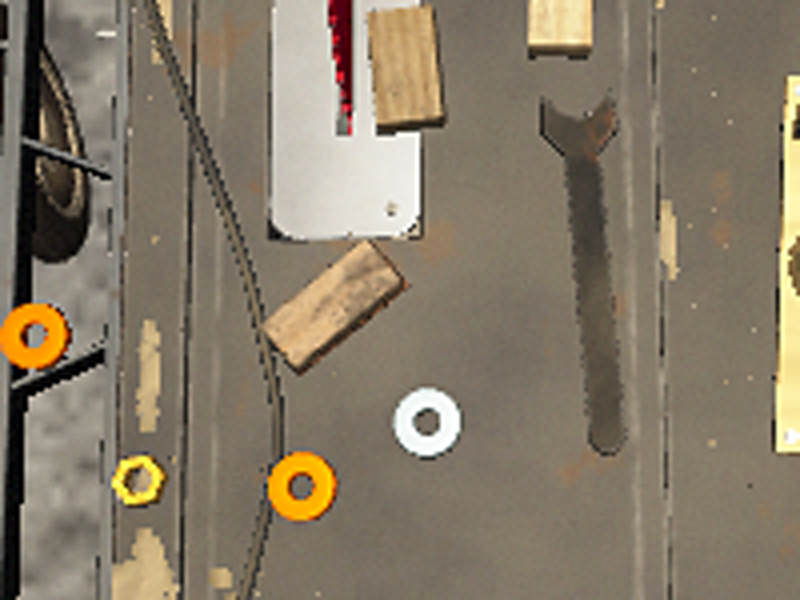

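View pics/c2.png

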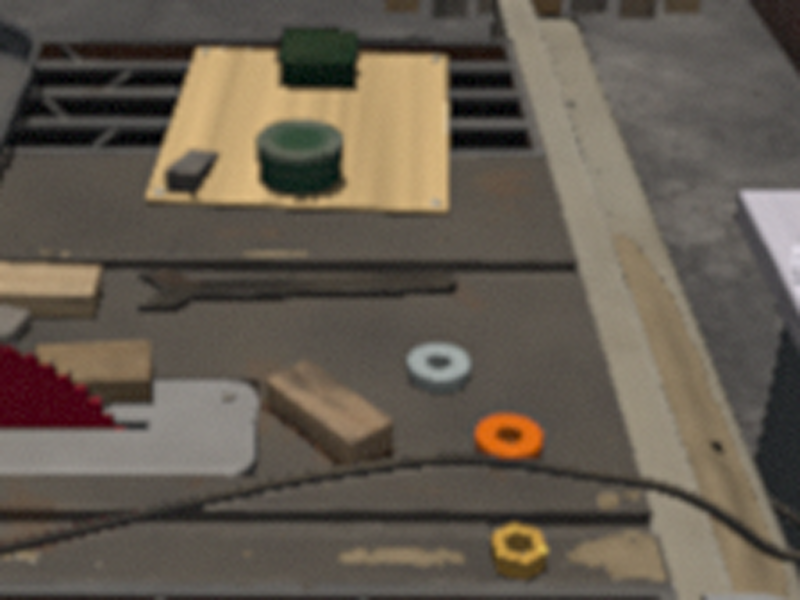

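Top picture: flange candidates are the bright steel ring (237,245) and the orange rings at (205,261) and (138,224), so I choose the steel one. The nut is yellow at (165,260). The sanding block is brown at (212,216), with the light off-cut (231,157) by the blade as its look-alike. The wrench is at (278,207) with its jaw far. The tin is at (345,203), the left side of the board, and the case is at (430,208). The other green things and brown pieces, at far left (68,107), (72,70) and (62,160), are not on the board. Next I fit the poses.

```bash
cat > fit.py <<'E'
from h import *
from scipy.optimize import minimize
S=4
def circ(R,h): 
    a=np.linspace(0,2*np.pi,40);return [np.array([[R*np.cos(t),R*np.sin(t),z] for t in a for z in(0,h)])]
def box(x,y,h,x0=0,y0=0): return np.array([[x0+i*x/2,y0+j*y/2,z] for i in(-1,1) for j in(-1,1) for z in(0,h)])
hexa=[np.array([[.01617*np.cos(np.radians(60*k)),.01617*np.sin(np.radians(60*k)),z] for k in range(6) for z in(0,.014)])]
wr=[box(.023,.150,.006,0,.0285),circ(.0115,.006)[0]+[0,.104,0],
    np.array([[x,y,z] for x,y in((-.0115,-.05),(.0115,-.05),(.024,-.085),(-.024,-.085)) for z in(0,.006)]),
    np.array([[x,y,z] for x,y in((.024,-.085),(.012,-.08),(.014,-.115),(.024,-.105)) for z in(0,.006)]),
    np.array([[x,y,z] for x,y in((-.024,-.085),(-.012,-.08),(-.014,-.115),(-.024,-.105)) for z in(0,.006)])]
M=dict(flange=circ(.021,.012),nut=hexa,sanding_block=[box(.037,.087,.024)],wrench=wr,board=[box(.24,.3,.006)],
  wax_tin=circ(.0355,.036),bit_case=[box(.076,.080,.027)])
def sil(cam,parts,p,z,roi):
    x0,y0,wd,ht=roi;im=np.zeros((ht*S,wd*S),np.uint8);c,s=np.cos(p[2]),np.sin(p[2])
    R=np.array([[c,-s,0],[s,c,0],[0,0,1]])
    for P in parts:
        q=np.array([px(cam,R@v+[p[0],p[1],z]) for v in P])
        q=((q-[x0,y0]+.5)*S-.5)
        cv2.fillConvexPoly(im,cv2.convexHull(np.round(q*16).astype(np.int32)),255,shift=4)
    return cv2.resize(im,(wd,ht),interpolation=cv2.INTER_AREA)/255.
def seg(cam,img,m,o,near):
    y,x=np.nonzero(m);x0,y0=x.min()-10,y.min()-10;roi=(x0,y0,x.max()-x0+11,y.max()-y0+11)
    sub=img[y0:y0+roi[3],x0:x0+roi[2]];mm=m[y0:y0+roi[3],x0:x0+roi[2]].astype(np.uint8)
    if o=="board":
        k=cv2.cvtColor(sub,cv2.COLOR_RGB2HSV);g=((k[...,1]>60)&(k[...,2]>150)&(k[...,0]>12)&(k[...,0]<35)).astype(np.uint8)
        g=cv2.morphologyEx(g,cv2.MORPH_OPEN,np.ones((3,3)))
        h=cv2.convexHull(cv2.findNonZero(g));g=cv2.fillConvexPoly(np.zeros_like(g),h,1);return g,roi
    big=cv2.resize(sub,None,fx=3,fy=3,interpolation=cv2.INTER_CUBIC);mb=cv2.resize(mm,None,fx=3,fy=3,interpolation=cv2.INTER_NEAREST)
    g=np.full(mb.shape,cv2.GC_BGD,np.uint8)
    g[cv2.dilate(mb,np.ones((19,19)))>0]=cv2.GC_PR_BGD;g[mb>0]=cv2.GC_PR_FGD
    cv2.grabCut(np.ascontiguousarray(big[...,::-1]),g,None,np.zeros((1,65)),np.zeros((1,65)),5,cv2.GC_INIT_WITH_MASK)
    f=((g==1)|(g==3)).astype(np.float32)
    if o in("flange","nut"): f=cv2.morphologyEx(f,cv2.MORPH_CLOSE,np.ones((27,27)))
    return cv2.resize(f,(roi[2],roi[3]),interpolation=cv2.INTER_AREA),roi
def fit(o,near,yaw0,z=0.,cams=("top","side"),raw=False,yaws=None,verbose=True):
    T=[]
    for cam in cams:
        img=r.capture(cam);best=None
        for d in r.cut_out(cam,o):
            m=d["mask"]
            if m.sum()<20: continue
            y,x=np.nonzero(m);q=w(cam,(x.mean(),y.mean()),z+.01)[:2];e=np.hypot(*(q-near))
            if e<.04 and (best is None or e<best[0]): best=(e,m)
        if best is None: print(o,cam,"missed");continue
        g,roi=seg(cam,img,best[1],o,near)
        if raw or g.sum()<.4*best[1].sum(): g=best[1][roi[1]:roi[1]+roi[3],roi[0]:roi[0]+roi[2]].astype(float)
        T.append((cam,g,roi))
    def cost(p,T): 
        s=0
        for cam,g,roi in T:
            a=sil(cam,M[o],p,z,roi);s-=np.minimum(a,g).sum()/np.maximum(a,g).sum()
        return s/len(T)
    out=[]
    for t in (T,)+tuple([x] for x in T):
        b=None
        for y0 in (yaws or [yaw0]):
            q=minimize(cost,[*near,y0],args=(t,),method="Nelder-Mead",options=dict(initial_simplex=np.array([[*near,y0]]*4)+np.array([[0,0,0],[.008,0,0],[0,.008,0],[0,0,.15]]),xatol=1e-4,fatol=1e-4))
            if b is None or q.fun<b.fun:b=q
        out.append(b)
        if verbose: print(o,[c[0] for c in t],np.round(b.x[:2],4),"yaw",round(np.degrees(b.x[2]),1),"iou",round(-b.fun,3))
    return out[0].x
E
python3 - <<'E'
from fit import *
b=fit("board",(.49,-.266),0.)
t=fit("wax_tin",(.505,-.17),0.,.006);c=fit("bit_case",(.49,-.38),b[2],.006)
fit("flange",(.415,.105),0.);fit("nut",(.384,.28),0.,yaws=[0,.5])
fit("sanding_block",(.488,.16),np.radians(-50))
fit("wrench",(.508,0),np.radians(180-3))
print("mid tin/case",(t+c)[:2]/2)
print("flange top",tri((312.9,241.9),(236.9,245.6)),"nut top",tri((335.6,291.5),(164.9,260.1)))
print("tin top",tri((190+300/3.571,140+137/3.571),(345,203)))
E
```

```text
board ['top', 'side'] [ 0.4997 -0.2694] yaw -4.1 iou 0.962
board ['top'] [ 0.5009 -0.2689] yaw -4.2 iou 0.983
board ['side'] [ 0.4978 -0.2732] yaw -3.7 iou 0.959
wax_tin ['top', 'side'] [ 0.5057 -0.1615] yaw -3.9 iou 0.924
wax_tin ['top'] [ 0.5069 -0.1621] yaw -3.9 iou 0.94
wax_tin ['side'] [ 0.5049 -0.1604] yaw -3.2 iou 0.916
bit_case ['top', 'side'] [ 0.4909 -0.3709] yaw -0.7 iou 0.923
bit_case ['top'] [ 0.4916 -0.3715] yaw -1.8 iou 0.936
bit_case ['side'] [ 0.4907 -0.3701] yaw 0.9 iou 0.916
flange ['top', 'side'] [0.4138 0.1008] yaw 5.6 iou 0.785
flange ['top'] [0.4149 0.101 ] yaw 4.0 iou 0.886
flange ['side'] [0.4118 0.0903] yaw 3.2 iou 0.733
nut ['top', 'side'] [0.3818 0.278 ] yaw 34.6 iou 0.834
nut ['top'] [0.3841 0.28  ] yaw 28.3 iou 0.846
nut ['side'] [0.3807 0.2772] yaw 29.9 iou 0.908
sanding_block ['top', 'side'] [0.4879 0.1583] yaw -142.0 iou 0.895
sanding_block ['top'] [0.4879 0.1576] yaw 37.9 iou 0.931
sanding_block ['side'] [0.485  0.1627] yaw -143.7 iou 0.901
wrench ['top', 'side'] [ 0.509  -0.0022] yaw 93.4 iou 0.818
wrench ['top'] [0.5532 0.0019] yaw 94.6 iou 0.549
wrench ['side'] [ 0.5066 -0.0027] yaw 93.0 iou 0.833
mid tin/case [ 0.49827487 -0.26619332]
flange top [0.41253203 0.10022462 0.00715309] nut top [0.38082876 0.27530847 0.0118141 ]
tin top [ 0.50589853 -0.16458416  0.04021236]
```

```bash
cat > to.py <<'E'
# python3 to.py x y z theta : remaining shift in tool units and turn about tool z in units
import sys;from workcell import r;import numpy as np
s=r.get_state();R=s["tcp_rot"];p=s["tool_pos"];th=np.degrees(np.arctan2(R[1,1],R[0,1]))
print("t",round(s["time_s"],1),"pos",np.round(p,4),"theta",round(th,1),"tilt",np.round(R[:2,2]*57.3,1),"q",np.round(s["q"],0),"w",round(s["gripper_width"]*1e3,1),"grip",round(s["grip_force"],1),"F",np.round(s["wrist_force"],1))
a=list(map(float,sys.argv[1:]))
while a:
    t=np.array(a[:3]);g=a[3];a=a[4:];d=(g-th+180)%360-180
    c,s_=np.cos(np.radians(g)),np.sin(np.radians(g));Rg=np.array([[s_,c,0],[-c,s_,0],[0,0,-1]])
    print("shift units now-frame",np.round(R.T@(t-p)/.04,2),"| after turn",np.round(Rg.T@(t-p)/.04,2),"| turn z units",round(-d/8,2))
    p=t;R=Rg;th=g
E
python3 - <<'E'
from fit import *
M["wedge"]=[box(.026,.07,.02)];M["light_offcut"]=[box(.042,.075,.02)]
fit("wrench",(.508,-.002),np.radians(94))
fit("wedge",(.59,-.165),np.radians(75),.006);fit("light_offcut",(.635,.114),0.)
print("wrench ends top",w("top",(274.5,165.5),.006),w("top",(281.7,252.5),.006))
print("blade front",w("top",(216,173),0),"rim",w("top",(385,293),.01),w("top",(165,293),.01),"blade top",px("side",(.7,.16,.06)))
E
python3 to.py .52 -.003 .15 -86.6
```

```text
wrench ['top', 'side'] [ 0.5091 -0.0021] yaw 93.4 iou 0.815
wrench ['top'] [ 0.5126 -0.0016] yaw 93.8 iou 0.816
wrench ['side'] [ 0.5073 -0.0026] yaw 93.0 iou 0.826
wedge ['top', 'side'] [ 0.5942 -0.1661] yaw 168.4 iou 0.737
wedge ['top'] [ 0.594 -0.166] yaw 166.3 iou 0.896
wedge ['side'] [ 0.5914 -0.1527] yaw 96.9 iou 0.43
light_offcut ['top', 'side'] [0.6398 0.1147] yaw 95.8 iou 0.815
light_offcut ['top'] [0.6402 0.1153] yaw 96.0 iou 0.943
light_offcut ['side'] [0.6336 0.1043] yaw 48.1 iou 0.674
wrench ends top [0.61567969 0.00370047 0.006     ] [ 0.39460487 -0.00951933  0.006     ]
blade front [0.60151519 0.15405494 0.        ] rim [ 0.29277524 -0.25316114  0.01      ] [0.30391894 0.27290236 0.01      ] blade top [182.76516259 237.35537988]
t 3.1 pos [0.2471 0.6281 0.2503] theta 68.5 tilt [-0. -0.] q [66.  7. 83.  0. 91. -2.] w 85.3 grip 0.0 F [-0.1 -0.2 -0.7]
shift units now-frame [-12.13 -12.18   2.51] | after turn [-5.87 16.16  2.51] | turn z units 19.39
```

```bash
python3 -m inch '[0,0,0,-0.4,-0.4,0,45, 0,0,0,-0.69,-0.69,0,45, 0,0,0,-0.69,-0.69,0,45, 0,0,0,-0.69,-0.69,0,45, 0,0,0,-0.69,-0.69,0,45, 0,0,0,-0.69,-0.69,0,45, 0,0,0,-0.69,-0.69,0,45, 0,0,0,-0.69,-0.69,0,45, 0,0,0,-0.69,-0.69,0,45, 0,0,0,-0.69,-0.69,0,45, 0,0,0,-0.69,-0.69,0,45, 0,0,0,-0.69,-0.69,0,45, 0,0,0,-0.69,-0.69,0,45, 0,0,0,-0.69,-0.69,0,45, 0,0,0,-0.69,-0.69,0,45, 0,0,0,-0.69,-0.69,0,45, 0,0,0,-0.69,-0.69,0,45, 0,0,0,-0.69,-0.69,0,45, 0,0,0,-0.4,-0.4,0,45, 0,0,0,0,0,0,45]'
python3 -m inch '[0,0,0.97,0,0,0,45, 0,0,0.97,0,0,0,45, 0,0,0.97,0,0,0,45, 0,0,0.97,0,0,0,45, 0,0,0.97,0,0,0,45, 0,0,0.97,0,0,0,45, 0,0,0.97,0,0,0,45, 0,0,0.97,0,0,0,45, 0,0,0.97,0,0,0,45, 0,0,0.97,0,0,0,45, 0,0,0.97,0,0,0,45, 0,0,0.97,0,0,0,45, 0,0,0.97,0,0,0,45, 0,0,0.97,0,0,0,45, 0,0,0.97,0,0,0,45, 0,0,0.97,0,0,0,45, 0,0,0.97,0,0,0,45, 0,0,0.97,0,0,0,45, 0,0,0.97,0,0,0,45, 0,0,0.97,0,0,0,45]'
python3 to.py .521 -.0015 .021 -86.5
```

```text
time_s: 5.1
tool_pos: [0.5306, -0.024, 0.25]
tcp_rot: [[-0.93, 0.369, -0.0], [0.369, 0.93, -0.0], [0.0, -0.0, -1.0]]
wrist_force: [-0.1, 0.2, -0.4]
gripper_width: 0.0449
grip_force: 0.0
time_s: 7.1
tool_pos: [0.5298, -0.021, 0.2505]
tcp_rot: [[0.999, 0.053, 0.0], [0.053, -0.999, 0.0], [0.0, -0.0, -1.0]]
wrist_force: [0.2, 0.3, -0.7]
gripper_width: 0.0451
grip_force: 0.0
t 7.1 pos [ 0.5298 -0.021   0.2505] theta -87.0 tilt [0. 0.] q [ -5. -12. 100.   0.  91.  82.] w 45.1 grip 0.0 F [ 0.2  0.3 -0.7]
shift units now-frame [-0.19 -0.5   5.74] | after turn [ 0.19 -0.5   5.74] | turn z units -0.06
```

```bash
sed -i 's/\[\[s_,c,0\],\[-c,s_,0\]/[[-s_,c,0],[c,s_,0]/' to.py
python3 -m inch '[0,0,-0.06,-0.1,-0.25,0,45, 0,0,0,-0.09,-0.25,0,45, 0,0,0,0,0,0.5,45, 0,0,0,0,0,0.8,45, 0,0,0,0,0,0.8,45, 0,0,0,0,0,0.8,45, 0,0,0,0,0,0.8,45, 0,0,0,0,0,0.7,45, 0,0,0,0,0,0.5,45, 0,0,0,0,0,0,45, 0,0,0,0,0,0,45]'
python3 to.py .521 -.0015 .021 -86.5
python3 - <<'E'
from h import *
a=snap("top","top1")[150:270,210:340];b=snap("side","side1")[150:270,210:340]
cv2.imwrite("pics/c3.png",cv2.cvtColor(cv2.resize(np.hstack([a,b]),(800,370),interpolation=cv2.INTER_CUBIC),cv2.COLOR_RGB2BGR))
E
```

```text
time_s: 8.2
tool_pos: [0.5212, -0.0016, 0.055]
tcp_rot: [[0.998, 0.069, 0.0], [0.069, -0.998, 0.0], [0.0, -0.0, -1.0]]
wrist_force: [0.2, -0.5, 0.4]
gripper_width: 0.0452
grip_force: 0.0
t 8.2 pos [ 0.5212 -0.0016  0.055 ] theta -86.0 tilt [0. 0.] q [ -3.  -6. 114.   0.  72.  83.] w 45.2 grip 0.0 F [ 0.2 -0.5  0.4]
shift units now-frame [-0.   -0.    0.85] | after turn [-0.   -0.    0.85] | turn z units 0.06
```

View pics/c3.png

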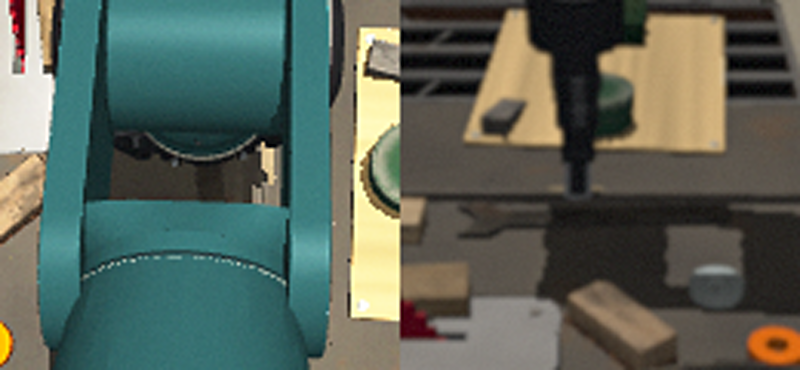

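The gripper hangs over the wrench handle; the fingers show in the right half at (578,190), with the wrench beneath. I go down and close.

```bash
python3 -m inch '[0,0,0.06,0,0,0.4,45, 0,0,0,0,0,0.3,45, 0,0,0,0,0,0.13,45, 0,0,0,0,0,0,45, 0,0,0,0,0,0,45]'
python3 to.py .521 -.0015 .021 -86.5
python3 -m inch '[0,0,0,0,0,0,10, 0,0,0,0,0,0,10, 0,0,0,0,0,0,10, 0,0,0,0,0,0,10, 0,0,0,0,0,0,10, 0,0,0,0,0,0,10, 0,0,0,0,0,0,10, 0,0,0,0,0,0,10]' 70
```

```text
time_s: 8.8
tool_pos: [0.5213, -0.0023, 0.0211]
tcp_rot: [[0.998, 0.058, -0.0], [0.058, -0.998, 0.0], [-0.0, -0.0, -1.0]]
wrist_force: [0.3, -0.2, -0.5]
gripper_width: 0.045
grip_force: 0.0
t 8.8 pos [ 0.5213 -0.0023  0.0211] theta -86.7 tilt [-0.  0.] q [ -3.  -3. 115.  -0.  68.  84.] w 45.0 grip 0.0 F [ 0.3 -0.2 -0.5]
shift units now-frame [-0.01 -0.02  0.  ] | after turn [-0.01 -0.02  0.  ] | turn z units -0.02
time_s: 9.6
tool_pos: [0.5216, -0.0023, 0.022]
tcp_rot: [[0.998, 0.058, 0.001], [0.058, -0.998, -0.0], [0.001, 0.0, -1.0]]
wrist_force: [-2.4, 0.4, 5.8]
gripper_width: 0.0189
grip_force: 68.3
```

```bash
python3 -m inch '[0,0,0,0,0,-0.2,10, 0,0,0,0,0,-0.3,10, 0,0,0,0,0,-0.5,10, 0,0,0,0,0,-0.6,10, 0,0,0,0,0,-0.6,10, 0,0,0,0,0,-0.3,10, 0,0,0,0,0,0,10, 0,0,0,0,0,0,10]'
python3 to.py .410 -.2495 .12 -4.3
python3 - <<'E'
from h import *
a=snap("top","top2")[130:310,200:440];b=snap("side","side2")[130:310,200:440]
cv2.imwrite("pics/c4.png",cv2.cvtColor(cv2.resize(np.hstack([a,b]),(800,300),interpolation=cv2.INTER_CUBIC),cv2.COLOR_RGB2BGR))
E
```

```text
time_s: 10.4
tool_pos: [0.521, -0.0022, 0.1205]
tcp_rot: [[0.998, 0.058, -0.0], [0.058, -0.998, 0.0], [-0.0, -0.0, -1.0]]
wrist_force: [0.5, 1.1, -2.6]
gripper_width: 0.0187
grip_force: 68.2
t 10.4 pos [ 0.521  -0.0022  0.1205] theta -86.7 tilt [-0.  0.] q [ -3.  -9. 110.   0.  79.  84.] w 18.7 grip 68.2 F [ 0.5  1.1 -2.6]
shift units now-frame [-3.13  6.01  0.01] | after turn [-6.37 -2.3   0.01] | turn z units -10.3
```

View pics/c4.png

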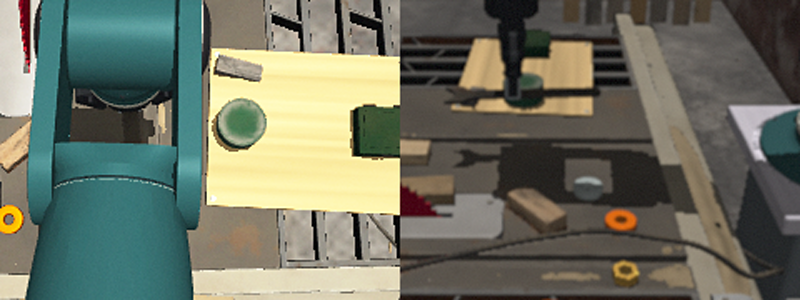

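The wrench is held level off the table (right half, 455–600, row 97). I turn it, then carry it over.

```bash
python3 -m inch '[0,0,-0.5,0,0,0,10, 0,0,-0.88,0,0,0,10, 0,0,-0.88,0,0,0,10, 0,0,-0.88,0,0,0,10, 0,0,-0.88,0,0,0,10, 0,0,-0.88,0,0,0,10, 0,0,-0.88,0,0,0,10, 0,0,-0.88,0,0,0,10, 0,0,-0.88,0,0,0,10, 0,0,-0.88,0,0,0,10, 0,0,-0.88,0,0,0,10, 0,0,-0.88,0,0,0,10, 0,0,-0.5,0,0,0,10, 0,0,-0.5,0,0,0,10, 0,0,0,0,0,0,10]'
python3 -m inch '[0,0,0,-0.4,-0.15,0,10, 0,0,0,-0.8,-0.28,0,10, 0,0,0,-0.8,-0.28,0,10, 0,0,0,-0.8,-0.29,0,10, 0,0,0,-0.8,-0.29,0,10, 0,0,0,-0.8,-0.29,0,10, 0,0,0,-0.8,-0.29,0,10, 0,0,0,-0.8,-0.29,0,10, 0,0,0,-0.4,-0.14,0,10, 0,0,0,0,0,0,10, 0,0,0,0,0,0,10]'
python3 to.py .410 -.2495 .03 -4.3
```

```text
time_s: 12.0
tool_pos: [0.5208, -0.0022, 0.12]
tcp_rot: [[-0.049, 0.999, -0.002], [0.999, 0.049, 0.0], [0.0, -0.002, -1.0]]
wrist_force: [-0.4, -0.0, -2.5]
gripper_width: 0.0183
grip_force: 68.2
time_s: 13.1
tool_pos: [0.4414, -0.2623, 0.1205]
tcp_rot: [[-0.046, 0.999, -0.001], [0.999, 0.046, 0.001], [0.001, -0.001, -1.0]]
wrist_force: [-0.2, 0.9, -2.6]
gripper_width: 0.0182
grip_force: 68.3
t 13.1 pos [ 0.4414 -0.2623  0.1205] theta 2.6 tilt [-0.  0.] q [-34. -10. 111.   0.  79. -36.] w 18.2 grip 68.3 F [-0.2  0.9 -2.6]
shift units now-frame [ 0.35 -0.77  2.26] | after turn [ 0.26 -0.81  2.26] | turn z units 0.87
```

```bash
python3 -m inch '[0,0,0,0.18,-0.4,0,10, 0,0,0,0.17,-0.37,0,10, 0,0,0.45,0,0,0,10, 0,0,0.4,0,0,0,10, 0,0,0,0,0,0.4,10, 0,0,0,0,0,0.6,10, 0,0,0,0,0,0.5,10, 0,0,0,0,0,0.3,10, 0,0,0,0,0,0,10, 0,0,0,0,0,0,10]'
python3 to.py .410 -.2495 .028 -4.1
python3 - <<'E'
from h import *
a=snap("top","top3")[140:290,300:480];b=snap("side","side3")[130:230,200:340]
cv2.imwrite("pics/c5.png",cv2.cvtColor(np.hstack([cv2.resize(a,(400,333)),cv2.resize(b,(400,333),interpolation=cv2.INTER_CUBIC)]),cv2.COLOR_RGB2BGR))
E
```

```text
time_s: 14.1
tool_pos: [0.4104, -0.2498, 0.0493]
tcp_rot: [[0.07, 0.998, -0.0], [0.998, -0.07, 0.0], [0.0, -0.0, -1.0]]
wrist_force: [0.3, -0.2, -2.3]
gripper_width: 0.0184
grip_force: 68.5
t 14.1 pos [ 0.4104 -0.2498  0.0493] theta -4.0 tilt [-0.  0.] q [-34. -11. 119.   0.  72. -30.] w 18.4 grip 68.5 F [ 0.3 -0.2 -2.3]
shift units now-frame [ 0.01 -0.01  0.53] | after turn [ 0.01 -0.01  0.53] | turn z units 0.01
```

View pics/c5.png

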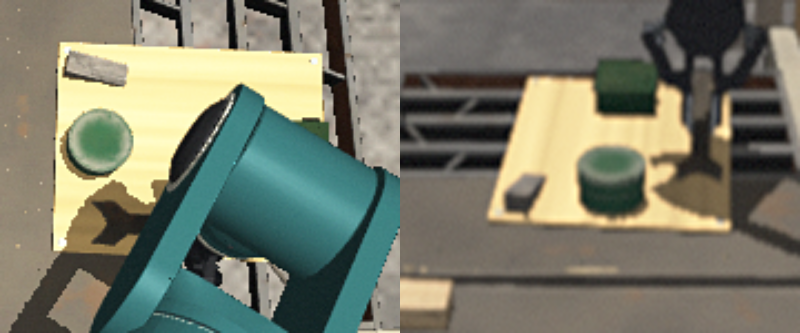

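The jaw end points to the tin's side (left half at (105,220)) and clears the tin. I lower it and let go.

```bash
python3 -m inch '[0,0,0,0,0,0.25,10, 0,0,0,0,0,0.15,10, 0,0,0,0,0,0.1,10, 0,0,0,0,0,0,10, 0,0,0,0,0,0,10]'
python3 to.py .410 -.2495 .028 -4.1
```

```text
time_s: 14.7
tool_pos: [0.4102, -0.2499, 0.0291]
tcp_rot: [[0.07, 0.998, -0.0], [0.998, -0.07, 0.0], [0.0, -0.0, -1.0]]
wrist_force: [0.2, 0.2, -2.9]
gripper_width: 0.0184
grip_force: 68.5
t 14.7 pos [ 0.4102 -0.2499  0.0291] theta -4.0 tilt [-0.  0.] q [-34.  -9. 120.   0.  70. -30.] w 18.4 grip 68.5 F [ 0.2  0.2 -2.9]
shift units now-frame [ 0.01 -0.01  0.03] | after turn [ 0.01 -0.01  0.03] | turn z units 0.01
```

```bash
python3 -m inch '[0,0,0,0,0,0.03,10, 0,0,0,0,0,0,10]'
python3 -m inch '[0,0,0,0,0,0,45, 0,0,0,0,0,0,45, 0,0,0,0,0,0,45, 0,0,0,0,0,0,45, 0,0,0,0,0,-0.2,45, 0,0,0,0,0,-0.5,45, 0,0,0,0,0,-0.8,60, 0,0,0,0,0,-0.8,60, 0,0,0,0,0,-0.8,60, 0,0,0,0,0,0,60]'
python3 to.py .488 .159 .12 38 .488 .159 .023 38
```

```text
time_s: 14.9
tool_pos: [0.4103, -0.25, 0.0281]
tcp_rot: [[0.07, 0.998, 0.0], [0.998, -0.07, -0.0], [-0.0, 0.0, -1.0]]
wrist_force: [-0.2, -0.0, -1.0]
gripper_width: 0.0187
grip_force: 68.6
time_s: 15.9
tool_pos: [0.4115, -0.2508, 0.1571]
tcp_rot: [[0.07, 0.998, 0.006], [0.998, -0.07, -0.004], [-0.003, 0.006, -1.0]]
wrist_force: [-0.1, -0.4, -0.0]
gripper_width: 0.0597
grip_force: 0.0
t 15.9 pos [ 0.4115 -0.2508  0.1571] theta -4.0 tilt [ 0.3 -0.2] q [-34. -16. 113.   0.  83. -30.] w 59.7 grip 0.0 F [-0.1 -0.4 -0. ]
shift units now-frame [10.36  1.18  0.9 ] | after turn [6.9  7.81 0.93] | turn z units -5.25
shift units now-frame [0.   0.   2.42] | after turn [0.   0.   2.42] | turn z units -0.0
```

```bash
python3 -m inch '[0,0,0,0.5,0.06,0,60, 0,0,0,0.9,0.1,0,60, 0,0,0,0.9,0.1,0,60, 0,0,0,0.9,0.1,0,60, 0,0,0,0.9,0.1,0,60, 0,0,0,0.9,0.1,0,60, 0,0,0,0.9,0.1,0,60, 0,0,0,0.9,0.1,0,60, 0,0,0,0.9,0.1,0,60, 0,0,0,0.9,0.1,0,60, 0,0,0,0.9,0.1,0,60, 0,0,0,0.86,0.1,0,60, 0,0,-0.75,0,0,0,60, 0,0,-0.9,0,0,0,60, 0,0,-0.9,0,0,0,60, 0,0,-0.9,0,0,0,60, 0,0,-0.9,0,0,0,60, 0,0,-0.9,0,0,0,60, 0,0,0,0,0,0,60, 0,0,0,0,0,0,60]'
python3 - <<'E'
from fit import *
snap("top","top4")
b=np.array([.499,-.268]);c,s=np.cos(np.radians(-4.1)),np.sin(np.radians(-4.1))
p=fit("wrench",(.409,-.26),np.radians(176),.006);d=p[:2]-b
print("wrench in board",d@[c,s],d@[-s,c])
fit("sanding_block",(.488,.16),np.radians(38),cams=("side",))
E
python3 to.py .488 .159 .023 38
```

```text
time_s: 17.9
tool_pos: [0.4856, 0.1602, 0.1518]
tcp_rot: [[-0.612, 0.791, -0.0], [0.791, 0.612, -0.0], [0.0, -0.0, -1.0]]
wrist_force: [0.2, -0.2, -0.9]
gripper_width: 0.06
grip_force: 0.0
wrench side missed
wrench ['top'] [ 0.4126 -0.2579] yaw 175.9 iou 0.828
wrench ['top'] [ 0.4126 -0.2579] yaw 175.9 iou 0.828
wrench in board -0.08692227233342123 0.003922974118372841
sanding_block side missed
t 18.2 pos [0.4857 0.1602 0.1519] theta 37.9 tilt [ 0. -0.] q [ 15. -12. 109.  -0.  82. -23.] w 60.1 grip 0.0 F [ 0.5 -0.  -0.4]
shift units now-frame [-0.06  0.03  3.22] | after turn [-0.06  0.03  3.22] | turn z units -0.01Traceback (most recent call last):
  File "<stdin>", line 6, in <module>
  File "fit.py", line 58, in fit
    q=minimize(cost,[*near,y0],args=(t,),method="Nelder-Mead",options=dict(initial_simplex=np.array([[*near,y0]]*4)+np.array([[0,0,0],[.008,0,0],[0,.008,0],[0,0,.15]]),xatol=1e-4,fatol=1e-4))
    res = _minimize_neldermead(fun, x0, args, callback, bounds=bounds,
                               **options)
    fsim[k] = func(sim[k])
              ~~~~^^^^^^^^
    fx = function(np.copy(x), *(wrapper_args + args))
  File "fit.py", line 53, in cost
    return s/len(T)
           ~^~~~~~~
ZeroDivisionError: division by zero
```

The wrench lies at board (-0.087, +0.004), square. Now the block.

```bash
python3 -m inch '[0,0,0,-0.06,0.03,0.4,60, 0,0,0,0,0,0.7,60, 0,0,0,0,0,0.7,60, 0,0,0,0,0,0.6,60, 0,0,0,0,0,0.4,60, 0,0,0,0,0,0.25,60, 0,0,0,0,0,0.15,60, 0,0,0,0,0,0,60, 0,0,0,0,0,0,60]'
python3 -m inch '[0,0,0,0,0,0,20, 0,0,0,0,0,0,20, 0,0,0,0,0,0,20, 0,0,0,0,0,0,20, 0,0,0,0,0,0,20, 0,0,0,0,0,0,20, 0,0,0,0,0,0,20, 0,0,0,0,0,-0.2,20, 0,0,0,0,0,-0.5,20, 0,0,0,0,0,-0.8,20, 0,0,0,0,0,-0.8,20, 0,0,0,0,0,-0.5,20, 0,0,0,0,0,-0.2,20, 0,0,0,0,0,0,20, 0,0,0,0,0,0,20]' 60
python3 to.py .5885 -.2744 .12 -4.1
python3 - <<'E'
from h import *
a=snap("side","side5")[130:310,190:430]
cv2.imwrite("pics/c6.png",cv2.cvtColor(cv2.resize(a,(640,480),interpolation=cv2.INTER_CUBIC),cv2.COLOR_RGB2BGR))
E
```

```text
time_s: 19.15
tool_pos: [0.4884, 0.1591, 0.0245]
tcp_rot: [[-0.615, 0.788, 0.001], [0.788, 0.615, 0.0], [-0.0, 0.001, -1.0]]
wrist_force: [-0.4, -0.5, 0.8]
gripper_width: 0.0601
grip_force: 0.0
time_s: 20.65
tool_pos: [0.4877, 0.159, 0.1428]
tcp_rot: [[-0.615, 0.788, -0.001], [0.788, 0.615, -0.0], [0.0, -0.001, -1.0]]
wrist_force: [-0.6, -1.1, -1.3]
gripper_width: 0.0355
grip_force: 60.1
t 20.6 pos [0.4877 0.159  0.1428] theta 38.0 tilt [-0.1 -0. ] q [ 15. -11. 110.   0.  81. -23.] w 35.5 grip 60.1 F [-0.6 -1.1 -1.3]
shift units now-frame [-10.09  -4.68   0.57] | after turn [-10.63   3.29   0.57] | turn z units 5.26
```

View pics/c6.png

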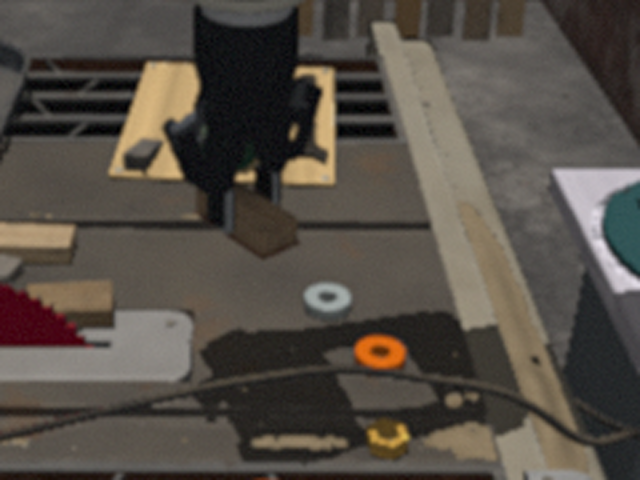

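The block hangs in the fingers at (255,215). Carry it over and turn.

```bash
python3 -m inch '[0,0,0,-0.4,-0.19,0,20, 0,0,0,-0.8,-0.37,0,20, 0,0,0,-0.8,-0.37,0,20, 0,0,0,-0.8,-0.37,0,20, 0,0,0,-0.8,-0.37,0,20, 0,0,0,-0.8,-0.37,0,20, 0,0,0,-0.8,-0.37,0,20, 0,0,0,-0.8,-0.37,0,20, 0,0,0,-0.8,-0.37,0,20, 0,0,0,-0.8,-0.37,0,20, 0,0,0,-0.8,-0.37,0,20, 0,0,0,-0.8,-0.37,0,20, 0,0,0,-0.8,-0.37,0,20, 0,0,0.85,0,0,0,20, 0,0,0.9,0,0,0,20, 0,0,0.9,0,0,0,20, 0,0,0.9,0,0,0,20, 0,0,0.9,0,0,0,20, 0,0,0.8,0,0,0,20, 0,0,0,0,0,0,20]'
python3 to.py .5885 -.2744 .032 -4.1
```

```text
time_s: 22.7
tool_pos: [0.5878, -0.27, 0.1424]
tcp_rot: [[0.072, 0.997, -0.002], [0.997, -0.072, 0.001], [0.001, -0.002, -1.0]]
wrist_force: [0.2, -0.8, -0.3]
gripper_width: 0.036
grip_force: 60.2
t 22.7 pos [ 0.5878 -0.27    0.1424] theta -4.1 tilt [-0.1  0.1] q [-27.   6.  93.  -0.  81. -23.] w 36.0 grip 60.2 F [ 0.2 -0.8 -0.3]
shift units now-frame [-0.11  0.03  2.76] | after turn [-0.11  0.03  2.76] | turn z units -0.01
```

```bash
python3 -m inch '[0,0,0,-0.11,0.03,0.4,20, 0,0,0,0,0,0.7,20, 0,0,0,0,0,0.7,20, 0,0,0,0,0,0.4,20, 0,0,0,0,0,0.3,20, 0,0,0,0,0,0.15,20, 0,0,0,0,0,0.1,20, 0,0,0,0,0,0,20, 0,0,0,0,0,0,20, 0,0,0,0,0,0,20]'
python3 to.py .5885 -.2744 .031 -4.1
```

```text
time_s: 23.7
tool_pos: [0.5894, -0.2748, 0.0348]
tcp_rot: [[0.07, 0.998, 0.001], [0.998, -0.07, -0.001], [-0.0, 0.001, -1.0]]
wrist_force: [0.3, -0.4, -0.5]
gripper_width: 0.0354
grip_force: 60.1
t 23.7 pos [ 0.5894 -0.2748  0.0348] theta -4.0 tilt [ 0.1 -0. ] q [-27.  11.  98.   0.  71. -23.] w 35.4 grip 60.1 F [ 0.3 -0.4 -0.5]
shift units now-frame [ 0.01 -0.02  0.09] | after turn [ 0.01 -0.02  0.09] | turn z units 0.01
```

Lower the last 4 mm, release, rise; then towards the flange (.414, .101), turned square to the board.

```bash
python3 -m inch '[0,0,0,0,0,0.06,20, 0,0,0,0,0,0.04,20, 0,0,0,0,0,0,20, 0,0,0,0,0,0,20]'
python3 -m inch '[0,0,0,0,0,0,60, 0,0,0,0,0,0,60, 0,0,0,0,0,0,60, 0,0,0,0,0,0,60, 0,0,0,0,0,-0.2,60, 0,0,0,0,0,-0.5,60, 0,0,0,0,0,-0.8,60, 0,0,0,0,0,-0.8,60, 0,0,0,0,0,-0.5,60, 0,0,0,0,0,0,60]'
python3 to.py .414 .101 .1 -4.1
```

```text
time_s: 24.1
tool_pos: [0.5893, -0.2748, 0.0309]
tcp_rot: [[0.07, 0.998, 0.001], [0.998, -0.07, -0.0], [-0.0, 0.001, -1.0]]
wrist_force: [-3.6, 1.5, 9.4]
gripper_width: 0.0355
grip_force: 61.3
time_s: 25.1
tool_pos: [0.5901, -0.2753, 0.1462]
tcp_rot: [[0.07, 0.998, 0.005], [0.998, -0.07, -0.002], [-0.002, 0.005, -1.0]]
wrist_force: [0.8, -0.0, -0.8]
gripper_width: 0.0599
grip_force: 0.0
t 25.1 pos [ 0.5901 -0.2753  0.1462] theta -4.0 tilt [ 0.3 -0.1] q [-27.   6.  93.  -0.  81. -23.] w 59.9 grip 0.0 F [ 0.8 -0.  -0.8]
shift units now-frame [ 9.08 -5.06  1.11] | after turn [ 9.07 -5.06  1.15] | turn z units 0.01
```

```bash
python3 -m inch '[0,0,0,0.4,-0.23,0,60, 0,0,0,0.8,-0.44,0,60, 0,0,0,0.8,-0.44,0,60, 0,0,0,0.8,-0.44,0,60, 0,0,0,0.8,-0.44,0,60, 0,0,0,0.8,-0.44,0,60, 0,0,0,0.8,-0.44,0,60, 0,0,0,0.8,-0.45,0,60, 0,0,0,0.8,-0.45,0,60, 0,0,0,0.8,-0.45,0,60, 0,0,0,0.8,-0.45,0,60, 0,0,0,0.48,-0.24,0,60, 0,0,0,0,0,0,60, 0,0,0,0,0,0,60]'
python3 - <<'E'
from fit import *
im=snap("top","top6")
b=np.array([.499,-.268]);c,s=np.cos(np.radians(-4.1)),np.sin(np.radians(-4.1))
p=fit("sanding_block",(.5885,-.2744),np.radians(-4),.006);d=p[:2]-b
print("block in board",d@[c,s],d@[-s,c])
fit("flange",(.414,.101),0.,cams=("side",))
a=im[140:290,300:480];q=r.capture("side")[130:310,190:430]
cv2.imwrite("pics/c7.png",cv2.cvtColor(np.hstack([cv2.resize(a,(400,333)),cv2.resize(q,(400,333),interpolation=cv2.INTER_CUBIC)]),cv2.COLOR_RGB2BGR))
E
python3 to.py .414 .101 .021 -4.1
```

```text
time_s: 26.5
tool_pos: [0.418, 0.0935, 0.1416]
tcp_rot: [[0.069, 0.998, -0.0], [0.998, -0.069, -0.0], [-0.0, -0.0, -1.0]]
wrist_force: [-0.2, -0.3, -0.0]
gripper_width: 0.0602
grip_force: 0.0
sanding_block ['top', 'side'] [ 0.5903 -0.2711] yaw -2.0 iou 0.929
sanding_block ['top'] [ 0.5904 -0.2716] yaw -1.6 iou 0.95
sanding_block ['side'] [ 0.5903 -0.2706] yaw -1.9 iou 0.918
block in board 0.09127769691662334 0.003466634362042189
flange ['side'] [0.4124 0.1014] yaw 8.6 iou 0.92
flange ['side'] [0.4124 0.1014] yaw 8.6 iou 0.92
t 26.9 pos [0.4183 0.0931 0.1418] theta -4.1 tilt [-0. -0.] q [  9. -23. 119.  -0.  84.  13.] w 60.1 grip 0.0 F [ 0.3 -0.1  0.6]
shift units now-frame [ 0.19 -0.12  3.02] | after turn [ 0.19 -0.12  3.02] | turn z units 0.0
```

View pics/c7.png

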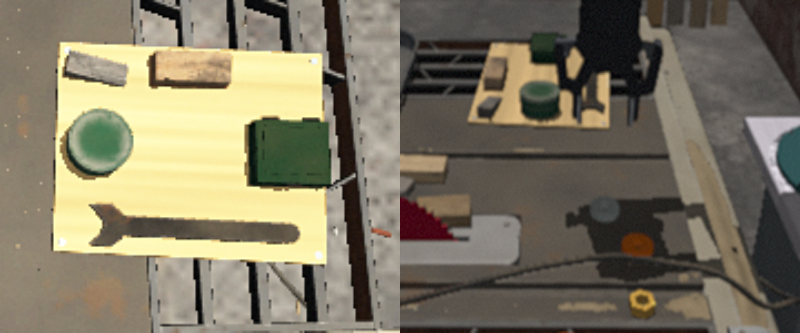

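Left half: the block (190,68) and wrench (195,228) lie well, and the tin, case and wedge are undisturbed. Take the flange.

```bash
python3 -m inch '[0,0,0,0.19,-0.13,0.3,60, 0,0,0,0,0,0.7,60, 0,0,0,0,0,0.7,60, 0,0,0,0,0,0.6,60, 0,0,0,0,0,0.4,60, 0,0,0,0,0,0.2,60, 0,0,0,0,0,0.1,60, 0,0,0,0,0,0,60, 0,0,0,0,0,0,60]'
python3 to.py .413 .101 .021 -4.1
python3 -m inch '[0,0,0,0,0,0,25, 0,0,0,0,0,0,25, 0,0,0,0,0,0,25, 0,0,0,0,0,0,25, 0,0,0,0,0,0,25, 0,0,0,0,0,0,25, 0,0,0,0,0,0,25, 0,0,0,0,0,-0.2,25, 0,0,0,0,0,-0.5,25, 0,0,0,0,0,-0.8,25, 0,0,0,0,0,-0.8,25, 0,0,0,0,0,-0.2,25, 0,0,0,0,0,0,25, 0,0,0,0,0,0,25]' 70
python3 to.py .499 -.268 .12 -4.1
```

```text
time_s: 27.8
tool_pos: [0.4138, 0.1015, 0.0226]
tcp_rot: [[0.07, 0.998, 0.001], [0.998, -0.07, 0.0], [0.0, 0.001, -1.0]]
wrist_force: [-0.2, -1.0, 0.0]
gripper_width: 0.0603
grip_force: 0.0
t 27.8 pos [0.4138 0.1015 0.0226] theta -4.0 tilt [0.1 0. ] q [ 10. -17. 126.   0.  70.  14.] w 60.3 grip 0.0 F [-0.2 -1.   0. ]
shift units now-frame [-0.01 -0.02  0.04] | after turn [-0.01 -0.02  0.04] | turn z units 0.01
time_s: 29.2
tool_pos: [0.4131, 0.1013, 0.121]
tcp_rot: [[0.07, 0.998, -0.001], [0.998, -0.07, -0.0], [-0.0, -0.001, -1.0]]
wrist_force: [-0.1, -0.6, -1.8]
gripper_width: 0.0383
grip_force: 70.4
t 29.2 pos [0.4131 0.1013 0.121 ] theta -4.0 tilt [-0. -0.] q [ 10. -23. 121.  -0.  82.  14.] w 38.3 grip 70.4 F [-0.1 -0.6 -1.8]
shift units now-frame [-9.06  2.79  0.02] | after turn [-9.06  2.8   0.02] | turn z units 0.01
```

Run:
```python
from fit import *
im=snap("side","side7");print("tcp px",px("side",(.4131,.1013,.105)))
for d in r.cut_out("side","flange"):
    y,x=np.nonzero(d["mask"]);print(round(d["score"],2),d["box"],x.mean(),y.mean(),w("side",(x.mean(),y.mean()),.105))
u,v=map(int,px("side",(.4131,.1013,.105)))
cv2.imwrite("pics/c8.png",cv2.cvtColor(cv2.resize(im[v-55:v+55,u-70:u+70],(700,550),interpolation=cv2.INTER_CUBIC),cv2.COLOR_RGB2BGR))
```

```text
tcp px [314.30475    206.27744452]
0.74 [323.2, 256.1, 20.0, 13.9] 331.88584474885846 262.93607305936075 [0.39677367 0.30252362 0.105     ]
0.62 [303.2, 203.7, 20.4, 13.9] 313.25888324873097 207.37055837563452 [0.41578797 0.10608215 0.105     ]
0.45 [283.6, 311.7, 14.4, 3.3] 289.1388888888889 312.0833333333333 [0.47727227 0.42529581 0.105     ]
```

View pics/c8.png

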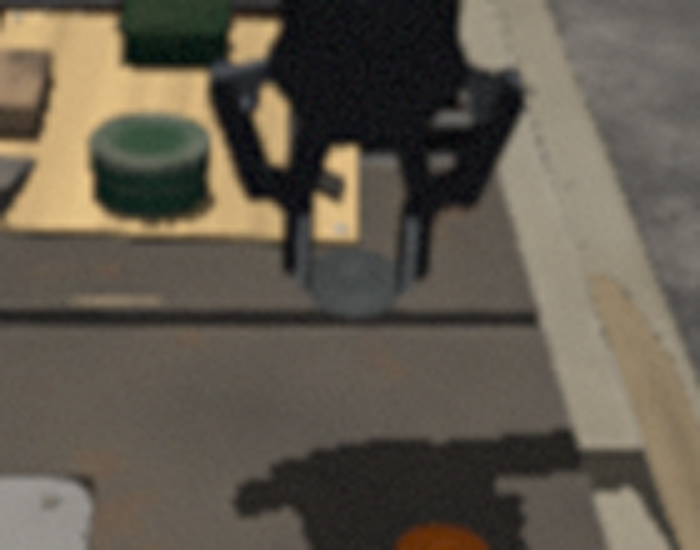

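The flange (352,283) hangs level between the fingertips. Carry it to the middle.

```bash
python3 -m inch '[0,0,0,-0.4,0.12,0,25, 0,0,0,-0.8,0.25,0,25, 0,0,0,-0.8,0.25,0,25, 0,0,0,-0.8,0.25,0,25, 0,0,0,-0.8,0.25,0,25, 0,0,0,-0.8,0.25,0,25, 0,0,0,-0.8,0.25,0,25, 0,0,0,-0.8,0.25,0,25, 0,0,0,-0.8,0.25,0,25, 0,0,0,-0.8,0.25,0,25, 0,0,0,-0.8,0.25,0,25, 0,0,0,-0.66,0.18,0,25, 0,0,0,0,0,0,25, 0,0,0,0,0,0,25]'
python3 to.py .499 -.268 .029 -4.1
```

```text
time_s: 30.7
tool_pos: [0.4992, -0.2681, 0.1205]
tcp_rot: [[0.071, 0.997, -0.002], [0.997, -0.071, 0.001], [0.001, -0.002, -1.0]]
wrist_force: [-0.6, -0.3, -1.4]
gripper_width: 0.038
grip_force: 70.4
t 30.7 pos [ 0.4992 -0.2681  0.1205] theta -4.1 tilt [-0.1  0.1] q [-31.  -3. 105.   0.  78. -27.] w 38.0 grip 70.4 F [-0.6 -0.3 -1.4]
shift units now-frame [-0.   -0.    2.29] | after turn [ 0.   -0.01  2.29] | turn z units 0.0
```

```bash
python3 -m inch '[0,0,0,0,0,0.3,25, 0,0,0,0,0,0.6,25, 0,0,0,0,0,0.6,25, 0,0,0,0,0,0.4,25, 0,0,0,0,0,0.2,25, 0,0,0,0,0,0.1,25, 0,0,0,0,0,0.05,25, 0,0,0,0,0,0.03,25, 0,0,0,0,0,0,25, 0,0,0,0,0,0,25, 0,0,0,0,0,0,25]'
python3 to.py .499 -.268 .0285 -4.1
```

```text
time_s: 31.8
tool_pos: [0.4998, -0.2681, 0.0311]
tcp_rot: [[0.07, 0.998, 0.0], [0.998, -0.07, -0.0], [-0.0, 0.0, -1.0]]
wrist_force: [0.1, -0.0, -0.4]
gripper_width: 0.0381
grip_force: 70.4
t 31.8 pos [ 0.4998 -0.2681  0.0311] theta -4.0 tilt [ 0. -0.] q [-31.   2. 109.   0.  69. -27.] w 38.1 grip 70.4 F [ 0.1 -0.  -0.4]
shift units now-frame [ 0.   -0.02  0.06] | after turn [ 0.   -0.02  0.06] | turn z units 0.01
```

```bash
python3 -m inch '[0,0,0,0,0,0.05,25, 0,0,0,0,0,0.02,25, 0,0,0,0,0,0,25, 0,0,0,0,0,0,25]'
python3 -m inch '[0,0,0,0,0,0,50, 0,0,0,0,0,0,58, 0,0,0,0,0,0,58, 0,0,0,0,0,0,58, 0,0,0,0,0,-0.1,58, 0,0,0,0,0,-0.4,58, 0,0,0,0,0,-0.8,58, 0,0,0,0,0,-0.8,50, 0,0,0,0,0,-0.6,50, 0,0,0,0,0,0,50]'
python3 to.py .382 .278 .12 0
```

```text
time_s: 32.2
tool_pos: [0.5, -0.2682, 0.0293]
tcp_rot: [[0.07, 0.998, 0.001], [0.998, -0.07, -0.0], [-0.0, 0.001, -1.0]]
wrist_force: [-7.1, 4.4, 16.2]
gripper_width: 0.0383
grip_force: 72.4
time_s: 33.2
tool_pos: [0.501, -0.2687, 0.1412]
tcp_rot: [[0.07, 0.998, 0.005], [0.998, -0.07, -0.003], [-0.003, 0.006, -1.0]]
wrist_force: [-0.0, 0.2, 0.7]
gripper_width: 0.05
grip_force: 0.0
t 33.2 pos [ 0.501  -0.2687  0.1412] theta -4.0 tilt [ 0.3 -0.2] q [-31.  -4. 104.  -0.  80. -27.] w 50.0 grip 0.0 F [-0.   0.2  0.7]
shift units now-frame [13.43 -3.93  0.47] | after turn [13.67 -2.97  0.53] | turn z units -0.5
```

```bash
python3 -m inch '[0,0,0,0.43,-0.13,0,50, 0,0,0,0.85,-0.25,0,50, 0,0,0,0.9,-0.26,0,50, 0,0,0,0.9,-0.26,0,50, 0,0,0,0.9,-0.26,0,50, 0,0,0,0.9,-0.26,0,50, 0,0,0,0.9,-0.26,0,50, 0,0,0,0.9,-0.26,0,50, 0,0,0,0.9,-0.26,0,50, 0,0,0,0.9,-0.26,0,50, 0,0,0,0.9,-0.26,0,50, 0,0,0,0.9,-0.26,0,50, 0,0,0,0.9,-0.26,0,50, 0,0,0,0.9,-0.26,0,50, 0,0,0,0.9,-0.28,0,50, 0,0,0,0.42,-0.13,0,50, 0,0,-0.5,0,0,0,50, 0,0,0,0,0,0,50, 0,0,0,0,0,0,50]'
python3 - <<'E'
from fit import *
im=snap("top","top8");si=snap("side","side8")
b=np.array([.499,-.268]);c,s=np.cos(np.radians(-4.1)),np.sin(np.radians(-4.1))
p=fit("flange",(.499,-.268),0.,.006);d=p[:2]-b
print("flange in board",d@[c,s],d@[-s,c])
try: fit("nut",(.381,.278),0.,cams=("side",),yaws=[.3,.5,.8])
except ZeroDivisionError: pass
q=si[140:310,190:430]
cv2.imwrite("pics/c9.png",cv2.cvtColor(np.hstack([cv2.resize(im[140:290,300:480],(400,333)),cv2.resize(q,(400,333),interpolation=cv2.INTER_CUBIC)]),cv2.COLOR_RGB2BGR))
E
python3 to.py .382 .278 .0225 0
```

```text
time_s: 35.1
tool_pos: [0.3809, 0.2775, 0.1356]
tcp_rot: [[0.002, 1.0, -0.001], [1.0, -0.002, -0.0], [-0.0, -0.001, -1.0]]
wrist_force: [0.3, 0.1, -0.0]
gripper_width: 0.0501
grip_force: 0.0
flange ['top', 'side'] [ 0.502  -0.2695] yaw 4.8 iou 0.672
flange ['top'] [ 0.5044 -0.2703] yaw 5.9 iou 0.839
flange ['side'] [ 0.5004 -0.2809] yaw 14.7 iou 0.515
flange in board 0.0030780466469609055 -0.0012538299256310357
nut ['side'] [0.3808 0.2777] yaw 41.3 iou 0.953
nut ['side'] [0.3808 0.2777] yaw 41.3 iou 0.953
t 35.5 pos [0.3815 0.2775 0.1359] theta -0.1 tilt [0. 0.] q [ 33. -16. 115.   0.  82.  33.] w 49.8 grip 0.0 F [-0.2  0.3 -0. ]
shift units now-frame [0.01 0.01 2.84] | after turn [0.01 0.01 2.84] | turn z units -0.01
```

View pics/c9.png

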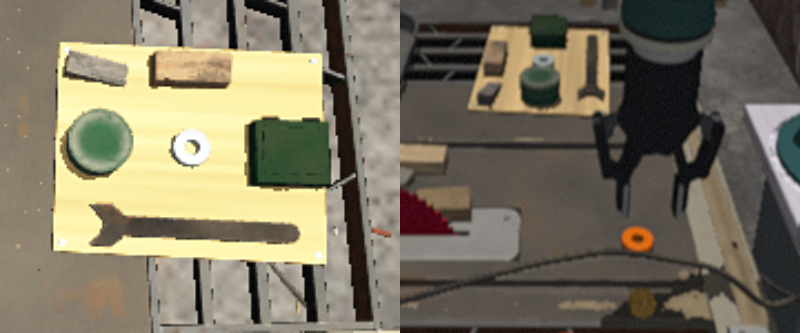

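The flange lies in the middle (left half, (190,147)), everything else undisturbed; the gripper is over the nut. Pick up the nut.

```bash
python3 -m inch '[0,0,-0.35,0,0,0.3,50, 0,0,0,0,0,0.6,50, 0,0,0,0,0,0.7,50, 0,0,0,0,0,0.6,50, 0,0,0,0,0,0.35,50, 0,0,0,0,0,0.2,50, 0,0,0,0,0,0.1,50, 0,0,0,0,0,0,50, 0,0,0,0,0,0,50]'
python3 to.py .381 .278 .0225 2.8
python3 -m inch '[0,0,0,0,0,0,15, 0,0,0,0,0,0,15, 0,0,0,0,0,0,15, 0,0,0,0,0,0,15, 0,0,0,0,0,0,15, 0,0,0,0,0,0,15, 0,0,0,0,0,0,15, 0,0,0,0,0,0,15, 0,0,0,0,0,0,15]' 50
python3 -m inch '[0,0,0,0,0,-0.2,15, 0,0,0,0,0,-0.5,15, 0,0,0,0,0,-0.8,15, 0,0,0,0,0,-0.8,15, 0,0,0,0,0,-0.3,15, 0,0,0,0,0,0,15, 0,0,0,0,0,0,15]'
python3 to.py .501 -.269 .12 -4.1
python3 - <<'E'
from fit import *
im=snap("side","side9");p=r.get_state()["tool_pos"]
u,v=map(int,px("side",p-[0,0,.015]))
cv2.imwrite("pics/c10.png",cv2.cvtColor(cv2.resize(im[v-45:v+45,u-60:u+60],(600,450),interpolation=cv2.INTER_CUBIC),cv2.COLOR_RGB2BGR))
E
```

```text
time_s: 36.4
tool_pos: [0.3818, 0.2779, 0.0228]
tcp_rot: [[-0.048, 0.999, 0.001], [0.999, 0.048, 0.001], [0.001, 0.001, -1.0]]
wrist_force: [-0.5, 0.3, -0.2]
gripper_width: 0.0502
grip_force: 0.0
t 36.4 pos [0.3818 0.2779 0.0228] theta 2.8 tilt [0.1 0. ] q [ 33. -10. 121.   0.  69.  30.] w 50.2 grip 0.0 F [-0.5  0.3 -0.2]
shift units now-frame [ 0.   -0.02  0.01] | after turn [ 0.   -0.02  0.01] | turn z units -0.0
time_s: 37.3
tool_pos: [0.3818, 0.278, 0.0229]
tcp_rot: [[-0.048, 0.999, 0.001], [0.999, 0.048, 0.001], [0.001, 0.001, -1.0]]
wrist_force: [-1.7, -2.2, 6.8]
gripper_width: 0.0264
grip_force: 49.2
time_s: 38.0
tool_pos: [0.3811, 0.2775, 0.1249]
tcp_rot: [[-0.048, 0.999, -0.001], [0.999, 0.048, -0.0], [-0.0, -0.001, -1.0]]
wrist_force: [0.8, 0.9, -1.6]
gripper_width: 0.0265
grip_force: 49.5
t 38.0 pos [0.3811 0.2775 0.1249] theta 2.8 tilt [-0. -0.] q [ 33. -16. 116.  -0.  80.  30.] w 26.5 grip 49.5 F [ 0.8  0.9 -1.6]
shift units now-frame [-13.79   2.33   0.13] | after turn [-13.41   3.97   0.12] | turn z units 0.86
```

View pics/c10.png

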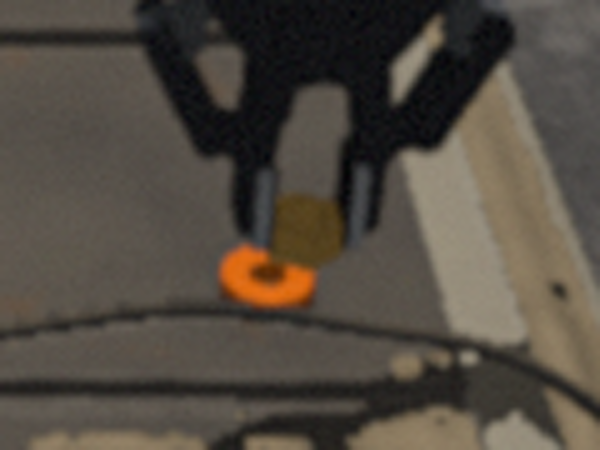

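The nut (308,230) is held squarely on its flats. Carry it over the flange.

```bash
python3 -m inch '[0,0,0,-0.43,0.07,0,15, 0,0,0,-0.86,0.15,0,15, 0,0,0,-0.9,0.15,0,15, 0,0,0,-0.9,0.15,0,15, 0,0,0,-0.9,0.15,0,15, 0,0,0,-0.9,0.15,0,15, 0,0,0,-0.9,0.15,0,15, 0,0,0,-0.9,0.15,0,15, 0,0,0,-0.9,0.15,0,15, 0,0,0,-0.9,0.15,0,15, 0,0,0,-0.9,0.15,0,15, 0,0,0,-0.9,0.15,0,15, 0,0,0,-0.9,0.15,0,15, 0,0,0,-0.9,0.15,0,15, 0,0,0,-0.9,0.15,0,15, 0,0,0,-0.8,0.15,0,15, 0,0,0.43,0,0,0,15, 0,0,0.43,0,0,0,15, 0,0,0,0,0,0,15]'
python3 to.py .501 -.269 .0415 -4.1
```

```text
time_s: 39.95
tool_pos: [0.5001, -0.2688, 0.124]
tcp_rot: [[0.073, 0.997, -0.002], [0.997, -0.073, 0.001], [0.001, -0.003, -1.0]]
wrist_force: [0.2, -0.6, -1.0]
gripper_width: 0.0266
grip_force: 49.5
t 40.0 pos [ 0.5001 -0.2688  0.124 ] theta -4.2 tilt [-0.1  0.1] q [-31.  -3. 104.  -0.  79. -27.] w 26.6 grip 49.5 F [ 0.2 -0.6 -1. ]
shift units now-frame [-0.01  0.03  2.06] | after turn [-0.    0.02  2.06] | turn z units -0.01
```

```bash
python3 -m inch '[0,0,0,0,0.02,0.3,15, 0,0,0,0,0,0.6,15, 0,0,0,0,0,0.5,15, 0,0,0,0,0,0.3,15, 0,0,0,0,0,0.15,15, 0,0,0,0,0,0.1,15, 0,0,0,0,0,0.05,15, 0,0,0,0,0,0,15, 0,0,0,0,0,0,15, 0,0,0,0,0,0,15]'
python3 to.py .501 -.269 .041 -4.1
```

```text
time_s: 40.95
tool_pos: [0.5017, -0.269, 0.0464]
tcp_rot: [[0.072, 0.997, 0.001], [0.997, -0.072, -0.0], [-0.0, 0.001, -1.0]]
wrist_force: [0.4, 0.1, -1.1]
gripper_width: 0.0265
grip_force: 49.5
t 41.0 pos [ 0.5017 -0.269   0.0464] theta -4.1 tilt [ 0. -0.] q [-31.   1. 108.   0.  71. -27.] w 26.5 grip 49.5 F [ 0.4  0.1 -1.1]
shift units now-frame [-0.   -0.02  0.14] | after turn [-0.   -0.02  0.14] | turn z units -0.0
```

```bash
python3 -m inch '[0,0,0,0,-0.01,0.06,15, 0,0,0,0,0,0.04,15, 0,0,0,0,0,0.03,15, 0,0,0,0,0,0,15, 0,0,0,0,0,0,15]'
```

```text
time_s: 41.45
tool_pos: [0.5011, -0.2689, 0.041]
tcp_rot: [[0.072, 0.997, 0.0], [0.997, -0.072, -0.0], [-0.0, 0.0, -1.0]]
wrist_force: [-1.4, 1.7, 5.9]
gripper_width: 0.0266
grip_force: 50.0
```

```bash
python3 -m inch '[0,0,0,0,0,0,33, 0,0,0,0,0,0,42, 0,0,0,0,0,0,45, 0,0,0,0,0,0,45, 0,0,0,0,0,-0.1,45, 0,0,0,0,0,-0.4,45, 0,0,0,0,0,-0.8,45, 0,0,0,0,0,-0.8,45, 0,0,0,0,0,-0.8,45, 0,0,0,0.8,-0.2,0,45, 0,0,0,0.9,-0.2,0,45, 0,0,0,0.9,-0.2,0,45, 0,0,0,0.9,-0.2,0,45, 0,0,0,0.9,-0.2,0,45, 0,0,0,0.9,-0.2,0,45, 0,0,0,0.9,-0.2,0,45, 0,0,0,0.6,-0.2,0,45, 0,0,0,0,0,0,45, 0,0,0,0,0,0,45]'
python3 - <<'E'
from fit import *
im=snap("top","top10");si=snap("side","side10")
b=np.array([.499,-.268]);c,s=np.cos(np.radians(-4.1)),np.sin(np.radians(-4.1))
for o,n,y,z in(("nut",(.501,-.269),.4,.018),("sanding_block",(.589,-.272),0,.006),("wrench",(.41,-.26),3.07,.006),("wax_tin",(.505,-.162),0,.006),("bit_case",(.491,-.371),0,.006)):
    try: 
        p=fit(o,n,y,z,verbose=False);d=p[:2]-b;print(o,np.round(p[:2],4),"board",np.round([d@[c,s],d@[-s,c]],4),"yaw",np.degrees(p[2]))
    except ZeroDivisionError: pass
cv2.imwrite("pics/c11.png",cv2.cvtColor(np.hstack([cv2.resize(im[150:270,315:459],(400,333),interpolation=cv2.INTER_CUBIC),cv2.resize(si[140:210,225:309],(400,333),interpolation=cv2.INTER_CUBIC)]),cv2.COLOR_RGB2BGR))
E
```

```text
time_s: 43.35
tool_pos: [0.4569, 0.0073, 0.1579]
tcp_rot: [[0.07, 0.998, 0.001], [0.998, -0.07, -0.0], [-0.0, 0.001, -1.0]]
wrist_force: [0.2, -0.7, 1.1]
gripper_width: 0.0451
grip_force: 0.0
nut top missed
nut [ 0.5035 -0.2733] board [ 0.0049 -0.0049] yaw 30.86476149228447
sanding_block [ 0.5914 -0.2717] board [0.0924 0.0029] yaw -2.7269083293156413
wrench side missed
wrench [ 0.412  -0.2591] board [-0.0874  0.0027] yaw 176.28694294121314
wax_tin [ 0.5071 -0.1634] board [0.0006 0.1049] yaw 4.1788019646768655
bit_case [ 0.4919 -0.3716] board [ 0.0003 -0.1038] yaw -1.4222260305105732
```

View pics/c11.png

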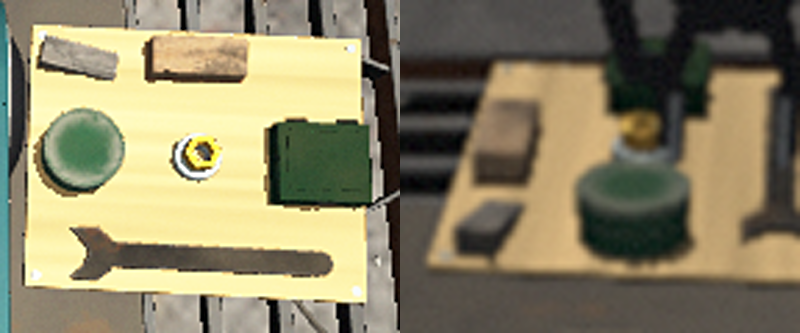

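Run:
```python
from fit import *
im=cv2.cvtColor(cv2.imread("pics/top10.png"),cv2.COLOR_BGR2RGB)
x0,y0,wd,ht=roi=(370,190,34,34);sub=im[y0:y0+ht,x0:x0+wd].astype(int)
hsv=cv2.cvtColor(sub.astype(np.uint8),cv2.COLOR_RGB2HSV)
white=((hsv[...,1]<40)&(hsv[...,2]>120));yel=(hsv[...,1]>165)
for n,m in(("white",white),("yel",yel)): print(n,m.sum())
print("\n".join("".join("W" if a else "Y" if b else "." for a,b in zip(p,q)) for p,q in zip(white,yel)))
def best(o,z,g):
    f=lambda p:-(lambda a:np.minimum(a,g).sum()/np.maximum(a,g).sum())(sil("top",M[o],p,z,roi))
    q=minimize(f,[.501,-.269,.4],method="Nelder-Mead",options=dict(initial_simplex=[[.501,-.269,.4],[.507,-.269,.4],[.501,-.263,.4],[.501,-.269,.6]]));return q.x,-q.fun
h=lambda m:cv2.fillConvexPoly(np.zeros(m.shape,np.uint8),cv2.convexHull(cv2.findNonZero(m.astype(np.uint8))),1).astype(float)
print("nut",best("nut",.018,h(yel)))
# flange: compare only pixels outside the nut
k=h(yel)>0;gw=h(white|yel)
def f(p):
    a=sil("top",M["flange"],p,.006,roi);a=np.maximum(a,k);return -np.minimum(a,gw).sum()/np.maximum(a,gw).sum()
q=minimize(f,[.501,-.269,0],method="Nelder-Mead",options=dict(initial_simplex=[[.501,-.269,0],[.507,-.269,0],[.501,-.263,0],[.501,-.269,.1]]));print("flange",q.x,-q.fun)
```

```text
white 73
yel 62
..................................
..................................
..................................
..................................
..................................
..................................
..................................
..................................
..............WWWWW...............
............WW....................
..........WWW..YYYYY.Y............
.........WWW.YY.YYYY.Y............
.........WWWY.YY...YYYY...........
.........WW.YY......YYYY..........
........WWWY..Y.....YY............
........WW.Y.Y.......YYY..........
........WW.YY.Y......YY.W.........
........WWW.YYYY....YYYWW.........
........WW..YY....YYY..WW.........
.........WWW.YY....Y...W..........
.........WWW..YYYYYYY.WW..........
..........WWW......WWWW...........
...........WWWWWWWWWWW............
............WWWWWWWWW.............
................WW................
..................................
..................................
..................................
..................................
..................................
..................................
..................................
..................................
..................................
nut (array([ 0.50332821, -0.26928341,  0.5141956 ]), np.float64(0.8301436733788208))
flange [ 0.50264227 -0.26944999  0.01844803] 0.8720014733643354
```

The nut sits on the flange within 1–2 mm in the fit, and everything lies in tolerance with the gripper clear, so I hand in.

```bash
python3 -c "
from workcell import r
print(r.job_done())"
```

```text
the job is handed in; nothing more can be done
None
```

I handed the job in at about 44 s, and my last camera fits had every part within tolerance: flange at the board's middle with the nut centred on it, the block behind and the wrench in front with its jaw towards the tin. The tin and case measured unmoved, the wedge and off-cut were never touched, and no verdict came back.

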